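# Lock the levelling jack with its jam nut

### The arm

A 7-joint arm with a two-finger parallel gripper is mounted at the origin on a cart in front of the work surface, level with it; the furniture and walls round the work are solid. World frame = base frame: x ahead of the robot, y to its left, z up, the work surface at z = 0. Lengths are in mm, angles in rad, forces in N, time in s.
With the tool pointing down it reaches from about 400 to 875 mm from the base axis. Payload 4.4 kg.
Tool frame: the origin (TCP) lies midway between the tips of the shut fingers; the grasp point (between the pads) lies 19 mm behind it; z points along the fingers, y is the line along which they close (so a half turn about z gives the same grasp; the last joint's range is limited). The gripper opens to 85 mm and grips with 20 to 120 N. Pads are 22 mm wide; open, the fingers measure 114 mm over their backs; the gripper's body (76 mm by 85 mm) begins 54 mm behind the grasp point. The pads swing forward as they close: fully open they stand 13 mm farther back than shut.
Start: joints at [-1.171, 0.628, 0.038, 1.517, -0.027, 0.996, -0.02], TCP at [291.919, 580.776, 231.313] pointing down, gripper open.
Joint ranges: [-3.06, 3.06], [-0.37, 2.12], [-1.25, 1.32], [0.18, 2.47], [-1.1, 4.24], [0.23, 1.98], [-2.94, 2.94]. Speed limits (rad/s): [2.57, 2.57, 3.14, 3.14, 3.14, 3.14, 3.14].

### API

Orientations are given as [roll, pitch, yaw] about the fixed x, y, z axes, in that order (R = Rz(yaw) Ry(pitch) Rx(roll)).
In Python, from cell import telemetry, eyes, ctrl, finder gives the robot as it stands.
- The arm moves only by the tool move_arm, never from a script. Its argument "steps" is a list of rows, each a list of 7 numbers: the turn, a rotation vector about the world's x, y, z in degrees, then the shift along the world's x, y, z in m, then the finger opening in m, from 0 to 0.0854. A call has 1 to 5 rows; each row shifts and turns the commanded pose from where the row before left it; what a row does not reach is not made up. A row lasts 1/10 s, in which the tool goes at most 50 mm and 8.59 degrees, less where a joint would pass 70% of its speed; a pose out of reach is approached as far as the arm can. A call with a gripper value outside its range is refused whole. The fingers move at their own pace and stop on an object; the grip force is fixed at half the most. Time passes only in rows, so rows that do not move let the fingers close. It gives the time, the measured TCP pose, the force, the opening and the grip force at its end, in the units of the state.
- telemetry.read_state(): the state, without advancing time (a new reading comes with each control period).
- eyes.get_image(name): name is "side" or "top"; returns (picture, depth): 400x640x3 uint8, blue, green, red; 400x640 float32, mm along the optical axis (not along the pixel's ray), 0 where there is no reading.
- eyes.calibration(name): a dict with "fx", "fy", "cx", "cy" (pixels), "distortion" ([k1, k2, p1, p2, k3] as OpenCV has them; the pictures are not rectified), "position" and "attitude" of the camera in the world. Camera axes: x right, y down, z forward; pixel columns grow to the right and rows downward; lengths in mm; the calibration is good to about 2 mm. A picture is of the moment at which its call begins. calibration takes no time and is no camera call.
- ctrl.finish_job(): hands the job in; it is judged then, once.
Trained networks look in the newest picture that a camera, given by its name, has taken for a name from the list of things; names that differ only in an ending like _2 or _b are one class to them, and where a whole thing is asked for, a point or a joint stands for the part that bears it (a point fixed in the world has none). Each returns a list of dicts, best first, with "confidence" (0 to 1); they miss things now and then, are a little off and sometimes report something else, mostly with a low value. They report only what shows in the picture. A call takes as long as a camera call.
- finder.boxes_of(camera, name): "location" ([x, y, z] in mm, in the coordinates of the camera as it stood for that picture, good to about 4 mm: the middle of the surface that is visible of it).
- finder.cut_out(camera, name): "mask" (400x640 bool, what is visible of it).
- finder.pinpoint(camera, name): "location" ([x, y, z] in mm, in the coordinates of the camera as it stood for that picture, good to about 4 mm: a listed point, or the origin of a listed thing).
The state is a dict: "clock": time; "qpos": joint angles; "qd": joint speeds; "tau": joint torques, N m; "eef_pos": TCP position; "tool_rot": TCP orientation; "force": force on the tool from outside, world axes, zero at the start; "torque": the same for the moment, N m; "width": finger opening in mm; "gripper_force": force on a finger pad.
Only numpy, scipy, OpenCV 4.12 (cv2) and the standard library are available. Lean on these libraries where they do the work, as an engineer would, in place of code of your own. Each camera call takes 0.05 s, during which the arm holds its last target. There are 200 camera calls.

### The job

The levelling jack for the staining tray is set; lock it without losing the setting. Fit the loose holding key over the jack's square screw head, handle lying on the rest on the near side of the tall stop post so that the screw cannot turn along, then push the jam nut's lever clockwise (seen from above) until the nut bites and its knob takes about 12 newtons (a few newtons too little leaves it slack, a few too much ruins the thread). Leave the key on the screw and do not disturb the other things on the bench.

Things in the scene. Friction and masses are not known exactly. Their poses are not given: they have to be found in the camera images.
- jack: Levelling jack: grey cast plate 120 x 170 x 12 mm screwed to the worktop, an upright adjusting screw in its boss. Origin on the screw's axis at the worktop; own +y points along the plate's long side to the stop post, +x away from the robot (yaw within 0.25 rad of the world's).
- stop_post (a point): Upright steel stop post on the jack's plate, 14 mm thick; this point is at the middle of its top, 80 mm over the worktop (x +19 mm, y +82 mm in the jack's frame). On its -x side stands a level rest, 50 x 14 mm, top at 57 mm: the key's handle lies on it, along the jack's +y, and bears against the post when the screw is dragged clockwise.
- screw_head (a point): Middle of the steel screw's square head, 24 x 24 mm, sides parallel to the jack's x and y; turns with the screw. Heights over the worktop: collar (37 mm wide) that the key rests on 57 mm, square up to 66 mm, then tapered, round nose up to 78 mm. Unheld, the screw is dragged along by 5 N at the lever knob; held by the key it turns 0.1 to 0.4 rad (at 5 N) until the handle meets the post. Setting lost at 0.45 rad.
- jam_nut (a point): Place of the jam nut on the screw, dark steel hexagon 30 mm wide, 36 to 46 mm over the worktop, joined to the lever; this point on the screw's axis, 41 mm over the worktop, does not turn with it. Clockwise from above tightens. It runs free (under 1 N at the knob) for 0.2 to 1.2 rad, then seats; where it seats differs each time and cannot be seen.
- lever_knob (a point): Middle of the black upright round knob on the nut's lever: 16 mm thick, 46 to 88 mm over the worktop, 65 mm from the screw's axis. Starts between the jack's -x (robot side) and just past -y (right). Screw held and nut seated, it moves on only against 9.2 N, square to the lever, plus 3 N per further 0.1 rad, and stays where it is left. Rightly tight: 10 to 15 N; aim at 12.
- washer_top (a point): Top face of the spring washer under the jam nut, on the screw's axis, 35.7 mm over the worktop while the nut is slack. Tightening squashes it by tenths of a millimetre only (right: 0.05 to 0.38 mm), too little for the pose readings: the force on the knob tells.
- key_socket (a point): Centre of the square through socket (27 x 27 mm) of the loose steel holding key, half-way up its 12 mm thickness; x along the handle, z up. Socket block 44 x 44 x 12 mm; handle a 12 x 12 mm bar ending 100 mm from the socket's centre. Fitted, it rests on the screw's collar, this point 63 mm over the worktop. Starts flat on the worktop, right of the jack.
- key_grip (a point): Grasp point of the key: on its upright grip fin, 45 mm along the handle from the socket's centre, 24 mm over the key's underside. The fin is 12 mm thick across the handle, 36 mm long along it and its top is 36 mm over the key's underside. The key weighs about 0.12 kg.
- specimen_cup: Clear specimen cup with white lid, 58 mm across, 75 mm high, origin under its centre: a bystander, leave alone.
- eyepiece: Black microscope eyepiece, 34 mm across, 48 mm high, origin under its centre: a bystander, leave alone.
- tissue_pack: Flat blue pack of lens tissue, 68 x 100 x 9 mm, origin under its centre: a bystander, leave alone.

How it is judged (in metres and radians):
On the way, in this order (a step that is already met when the one before it is completed fails the run):
1. the key sits down over the screw's square head, handle towards the post's side (horizontal distance between key_socket and screw_head below 0.005 m and z of key_socket in the frame of jack below 0.066 m and angle between key_socket's own z axis and vertical below 0.1 rad and angle between the x axis of key_socket and the y axis of jack, either way round below 0.4 rad and y of key_grip in the frame of jack above 0.02 m), for 0.2 s.
2. with the key on, the jam nut is turned tight (all of step 1 and z of washer_top in the frame of jack between 0.03532 and 0.03565 m), for 0.2 s.
At the end, for the whole second after the job is handed in: Washer squashed by 0.05 to 0.38 mm (nut tightened with 10 to 15 N at the knob); screw turned less than 0.45 rad; key still on the square head: centres within 5 mm, down within 3 mm, level within 0.1 rad, handle towards the post side within 0.4 rad of the jack's y (all of step 2 and angle between the x axis of screw_head and the x axis of jack, either way round below 0.45 rad); the robot touches nothing.
It fails at once if the nut is overtightened (washer squashed by more than 0.38 mm) (z of washer_top in the frame of jack below 0.03532 m).
It fails at once if the screw is turned more than 0.45 rad, its setting lost (not (angle between the x axis of screw_head and the x axis of jack, either way round below 0.45 rad)).
It fails at once if the specimen cup is shifted by more than 20 mm (distance of specimen_cup from where it was at the start of the episode above 0.02 m).
It fails at once if the eyepiece is shifted by more than 20 mm (distance of eyepiece from where it was at the start of the episode above 0.02 m).
It fails at once if the pack of lens tissue is shifted by more than 20 mm (distance of tissue_pack from where it was at the start of the episode above 0.02 m).
It also fails if it takes over 72 s, if anything falls off the work surface, if the arm or the gripper's body presses on something with over 40 N, if the wrist force passes 120 N, or if a joint passes its speed limit or range.

## Working session

There is one attempt and no reset: what is moved stays moved. The work goes in short steps, Python scripts to look and compute and a tool call to move; the robot and the scene stay as the last step left them, time stands still between calls to the robot, and variables do not carry over. Pictures are saved under pics/ and viewed, at most 10 in all, crops included, and the job is handed in when it is done.

Besides the shell and the picture viewer there is one more tool, called after "Call:" as name(argument=value, ...) on one line, values as JSON. move_arm: Moves the arm, as the interface text tells. Its arguments: {"type":"object","properties":{"steps":{"type":"array"}},"required":["steps"]}

```bash
mkdir -p pics; cat > h.py <<'E'
from cell import telemetry, eyes, ctrl, finder
import numpy as np, cv2
from scipy.spatial.transform import Rotation as R
def cam(n):
    c=eyes.calibration(n); a=np.array(c["attitude"],float)
    if a.shape==(3,3): M=a
    elif a.size==4: M=R.from_quat(a).as_matrix()
    else: M=R.from_euler("xyz",a).as_matrix()
    return c,M,np.array(c["position"],float)
def w(n,p):
    c,M,t=cam(n); return M@np.array(p,float)+t
def pts(n,name):
    return [(round(d["confidence"],2),w(n,d["location"]).round(1)) for d in finder.pinpoint(n,name)[:2]]
def cloud(n,depth):
    c,M,t=cam(n); K=np.array([[c["fx"],0,c["cx"]],[0,c["fy"],c["cy"]],[0,0,1]])
    v,u=np.mgrid[:400,:640]
    q=cv2.undistortPoints(np.stack([u,v],-1).reshape(-1,1,2).astype(float),K,np.array(c["distortion"],float)).reshape(400,640,2)
    P=np.concatenate([q*depth[...,None],depth[...,None]],-1)
    P=P@M.T+t; P[depth<=0]=np.nan; return P
E
python3 - <<'E'
from h import *
for n in ["side","top"]:
    im,d=eyes.get_image(n); cv2.imwrite(f"pics/{n}0.png",im); np.save(f"{n}0.npy",d)
    print(n,eyes.calibration(n))
    for k in ["jack","stop_post","screw_head","jam_nut","lever_knob","key_socket","key_grip","specimen_cup","eyepiece","tissue_pack"]:
        print(k,pts(n,k))
print(telemetry.read_state())
E
```

```text
side {'fx': 415.94732750724, 'fy': 415.94732750724, 'cx': 320.3738593375007, 'cy': 198.20192024959042, 'distortion': array([-0.02122442,  0.        ,  0.        ,  0.        ,  0.        ]), 'position': array([ 613.01802363, -683.47429471,  625.37766301]), 'attitude': array([-2.27370384e+00,  2.06094465e-05,  7.80215859e-02])}
jack [(0.59, array([541.6,  84.8,  -1.9]))]
stop_post [(0.86, array([545.2, 170.2,  76.7])), (0.35, array([ 560.4, -246.2,   29.2]))]
screw_head [(0.63, array([534.6,  92.4,  64. ]))]
jam_nut [(0.66, array([537.9,  87. ,  43.8]))]
lever_knob [(0.82, array([493.9,  40.8,  63. ])), (0.56, array([ 429.8, -141.1,    1. ]))]
key_socket [(0.87, array([ 543.2, -289.5,    5.7]))]
key_grip [(0.73, array([ 560.5, -248. ,   29.9]))]
specimen_cup [(0.65, array([690.3, -61.1,  -1.6]))]
eyepiece [(0.77, array([ 430.8, -141.1,    1.5]))]
tissue_pack [(0.84, array([713.2,  79.5,  -3.3]))]
top {'fx': 472.8984762629878, 'fy': 472.8984762629878, 'cx': 319.25770823659155, 'cy': 197.06445778599027, 'distortion': array([-0.08821639,  0.        ,  0.        ,  0.        ,  0.        
[... 725 characters left out ...]
-66.3,  -1.5]))]
{'clock': 1.1, 'qpos': array([-1.17079   ,  0.6283841 ,  0.0385177 ,  1.51741518, -0.02701792,
        0.99631257, -0.01998477]), 'qd': array([-0.00061483, -0.00021106, -0.00020392,  0.00106228, -0.00041262,
       -0.00215067,  0.00131875]), 'tau': array([-1.96814003e-04, -5.63285780e+01,  1.22548118e+00, -1.93790048e+01,
        1.09249901e-02,  1.62536180e-03,  1.64918924e-05]), 'eef_pos': array([291.92503808, 580.76086229, 231.31918788]), 'tool_rot': array([-3.14159137e+00, -4.14658156e-05,  2.67575214e+00]), 'force': array([-0.57775255,  0.46154656,  0.69927196]), 'torque': array([-0.0087363 , -0.02009788, -0.02679306]), 'gripper_force': 0.0, 'width': 85.35301469895049}
```

View pictures.

View pics/top0.png

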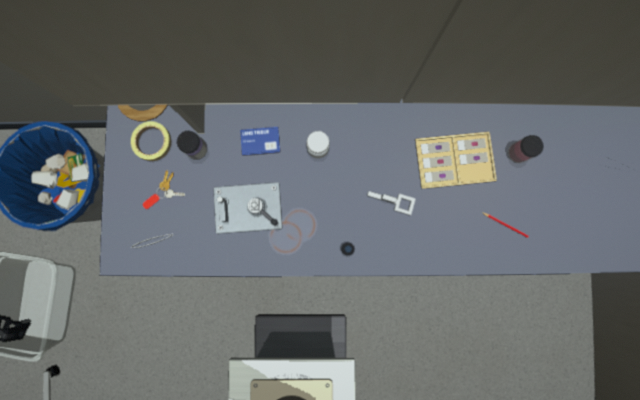

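View pics/side0.png

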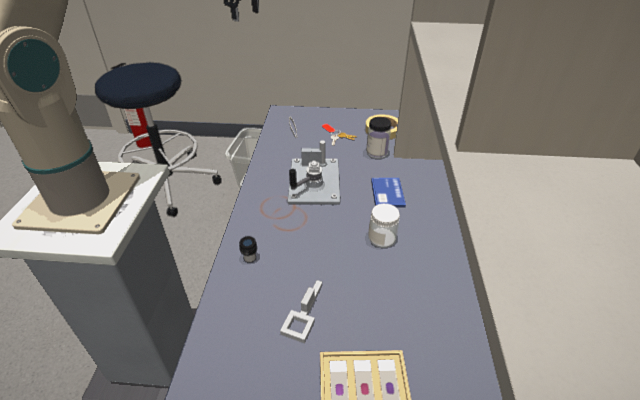

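```bash
python3 - <<'E'
from h import *
def rect(m,P,lo,hi,box=None):
    ok=(P[...,2]>lo)&(P[...,2]<hi)
    if m is not None: ok&=m
    if box: ok&=(P[...,0]>box[0])&(P[...,0]<box[1])&(P[...,1]>box[2])&(P[...,1]<box[3])
    q=P[ok]; 
    if len(q)<4: return len(q)
    return len(q),cv2.minAreaRect(q[:,:2].astype(np.float32)),q.mean(0).round(1)
for n in ["top","side"]:
    P=cloud(n,np.load(n+"0.npy"))
    print(n,"plate",rect(None,P,7,20,(440,640,-20,230)))
    print("nose",rect(None,P,73,90,(515,565,65,115)))
    print("square",rect(None,P,62,90,(515,565,65,115)))
    print("post",rect(None,P,74,90,(520,580,150,200)))
    print("rest",rect(None,P,50,62,(480,570,130,210)))
    print("knob",rect(None,P,70,95,(470,515,15,60)))
    print("key",rect(None,P,6,45,(500,640,-340,-170)))
    print("fin",rect(None,P,30,45,(500,640,-340,-170)))
E
```

```text
top plate (2458, ((534.014404296875, 98.92210388183594), (215.06333923339844, 140.16090393066406), 84.81471252441406), array([535.4, 111.5,  12. ]))
nose (35, ((534.4781494140625, 88.57630920410156), (17.514612197875977, 17.149341583251953), 1.4613810777664185), array([535.6,  87.5,  76. ]))
square (97, ((535.7673950195312, 88.12884521484375), (24.27714729309082, 24.127042770385742), 5.980837345123291), array([535.4,  87.3,  70.9]))
post (27, ((548.9031982421875, 171.0972137451172), (12.761250495910645, 12.030498504638672), 4.351754665374756), array([548.9, 171.4,  79.3]))
rest (111, ((523.4381103515625, 169.7108612060547), (47.22872543334961, 14.600345611572266), 4.094283103942871), array([522.1, 169.2,  56.8]))
knob (37, ((493.3766784667969, 37.975040435791016), (13.736930847167969, 14.419492721557617), 87.99055480957031), array([493.2,  38.2,  86.4]))
key (419, ((579.7311401367188, -262.3460693359375), (147.3735809326172, 136.98411560058594), 81.8375015258789), array([ 557.2, -271. ,   15.5]))
fin (68, ((555.4022216796875, -248.6120147705078), (35.5372200012207, 12.162030220031738
[... 501 characters left out ...]
 ((550.4711303710938, 168.5685272216797), (11.384390830993652, 11.862937927246094), 72.54829406738281), array([550.9, 168.7,  77.7]))
rest (111, ((528.35107421875, 167.36056518554688), (58.94414520263672, 16.208662033081055), 5.1939005851745605), array([528.1, 165. ,  55.3]))
knob (67, ((495.4862060546875, 36.439964294433594), (14.658348083496094, 14.530308723449707), 69.5097885131836), array([495.3,  34.6,  81.5]))
key (934, ((562.5506591796875, -287.0906982421875), (100.1093978881836, 156.8046875), 25.4863224029541), array([ 559. , -281.5,   15.7]))
fin (138, ((556.8193359375, -249.05734252929688), (36.8894157409668, 12.489214897155762), 72.73108673095703), array([ 556.8, -251.2,   35. ]))
```

The top view shows the jack plate at about (248,208), with the screw at (256,206), knob at (274,221) and post/rest at (224,207). The key is at (392,202), with its socket at (405,204). The side view agrees. World positions from the fits:
- Screw is at (536, 87), and jack yaw is about 4°.
- Knob is at (493, 38), 65 mm from the screw axis as specified.
- Key fin is at (556, −249), with the handle pointing 73.5°.

I'll move above the key.

Call:
move_arm(steps=[[0,0,-4.4,0.0147,-0.0461,0,0.0854],[0,0,-4.4,0.0147,-0.0461,0,0.0854],[0,0,-4.4,0.0147,-0.0461,0,0.0854],[0,0,-4.4,0.0147,-0.0461,0,0.0854],[0,0,-4.4,0.0147,-0.0461,0,0.0854]])

```text
clock: 1.6
eef_pos: [365.9, 348.5, 231.6]
tool_rot: [3.141, -0.0, 2.289]
force: [0.9, 0.1, -0.4]
width: 85.6
gripper_force: 0.0
```

Call:
move_arm(steps=[[0,0,-4.4,0.0147,-0.0461,0,0.0854],[0,0,-4.4,0.0147,-0.0461,0,0.0854],[0,0,-4.4,0.0147,-0.0461,0,0.0854],[0,0,-4.4,0.0147,-0.0461,0,0.0854],[0,0,-4.4,0.0147,-0.0461,0,0.0854]])

```text
clock: 2.1
eef_pos: [439.4, 118.1, 231.7]
tool_rot: [3.14, -0.0, 1.905]
force: [0.6, -0.6, 0.0]
width: 85.9
gripper_force: 0.0
```

Call:
move_arm(steps=[[0,0,-4.4,0.0147,-0.0461,0,0.0854],[0,0,-4.4,0.0147,-0.0461,0,0.0854],[0,0,-4.4,0.0147,-0.0461,0,0.0854],[0,0,-4.4,0.0147,-0.0461,0,0.0854],[0,0,-4.4,0.0147,-0.0461,0,0.0854]])

```text
clock: 2.6
eef_pos: [512.9, -112.6, 231.6]
tool_rot: [3.141, -0.0, 1.521]
force: [1.3, 1.3, 0.5]
width: 85.4
gripper_force: 0.0
```

Call:
move_arm(steps=[[0,0,-2.7,0.0088,-0.0273,-0.024,0.0854],[0,0,-2.7,0.0088,-0.0273,-0.024,0.0854],[0,0,-2.7,0.0088,-0.0273,-0.024,0.0854],[0,0,-2.7,0.0088,-0.0273,-0.024,0.0854],[0,0,-2.7,0.0088,-0.0273,-0.024,0.0854]])

```text
clock: 3.1
eef_pos: [556.9, -248.2, 110.3]
tool_rot: [3.141, -0.0, 1.287]
force: [0.7, 0.5, -0.4]
width: 85.1
gripper_force: 0.0
```

Call:
move_arm(steps=[[0,0,0,0,0,-0.035,0.0854],[0,0,0,0,0,-0.035,0.0854],[0,0,0,0,0,-0.025,0.0854],[0,0,0,0,0,-0.005,0.0854],[0,0,0,0,0,0,0.0854]])

```text
clock: 3.6
eef_pos: [556.1, -247.2, 10.9]
tool_rot: [-3.14, -0.0, 1.288]
force: [-0.2, 0.2, -0.4]
width: 85.6
gripper_force: 0.0
```

Call:
move_arm(steps=[[0,0,0,0,0,-0.003,0.0],[0,0,0,0,0,0,0.0],[0,0,0,0,0,0,0.0],[0,0,0,0,0,0,0.0],[0,0,0,0,0,0,0.0]])

```text
clock: 4.1
eef_pos: [556.7, -247.2, 8.8]
tool_rot: [3.141, -0.0, 1.288]
force: [-3.1, 0.5, 4.8]
width: 12.4
gripper_force: 3.2
```

Call:
move_arm(steps=[[0,0,0,0,0,0,0.0],[0,0,0,0,0,0,0.0],[0,0,0,0,0,0,0.0],[0,0,0,0,0,0,0.0],[0,0,0,0,0,0,0.0]])

```text
clock: 4.6
eef_pos: [556.9, -247.4, 9.0]
tool_rot: [3.141, -0.0, 1.288]
force: [-0.6, 0.7, 5.6]
width: 11.0
gripper_force: 59.6
```

Call:
move_arm(steps=[[0,0,0,0,0,0.02,0.0],[0,0,0,0,0,0.04,0.0],[0,0,0,0,0,0.04,0.0],[0,0,0,0,0.01,0.02,0.0],[0,0,2,-0.002,0.029,0,0.0]])

```text
clock: 5.1
eef_pos: [556.2, -212.7, 131.8]
tool_rot: [3.134, 0.004, 1.319]
force: [1.7, -0.3, -1.8]
width: 10.9
gripper_force: 58.8
```

Call:
move_arm(steps=[[0,0,2.6,-0.003,0.044,0,0.0],[0,0,2.6,-0.003,0.044,0,0.0],[0,0,2.6,-0.003,0.044,0,0.0],[0,0,2.6,-0.003,0.044,0,0.0],[0,0,2.6,-0.003,0.044,0,0.0]])

```text
clock: 5.6
eef_pos: [538.7, 13.5, 128.0]
tool_rot: [-3.141, -0.0, 1.552]
force: [1.0, -0.4, -0.9]
width: 11.1
gripper_force: 58.8
```

Call:
move_arm(steps=[[0,0,2.6,-0.003,0.044,0,0.0],[0,0,2.6,-0.003,0.044,0,0.0],[0,0,0,-0.001,0.03,0,0.0],[0,0,0,0,0,0,0.0],[0,0,0,0,0,0,0.0]])

```text
clock: 6.1
eef_pos: [531.9, 130.4, 127.9]
tool_rot: [-3.141, 0.0, 1.643]
force: [-0.1, -1.1, -1.3]
width: 10.8
gripper_force: 58.8
```

```bash
python3 - <<'E'
from h import *
s=telemetry.read_state(); print(s["eef_pos"],s["tool_rot"],s["force"],s["torque"],s["width"])
for n in ["side","top"]:
    im,d=eyes.get_image(n); cv2.imwrite(f"pics/{n}1.png",im); np.save(f"{n}1.npy",d)
    for k in ["key_socket","screw_head","key_grip","stop_post"]: print(n,k,pts(n,k))
im=cv2.imread("pics/side1.png")[100:250,220:420]; cv2.imwrite("pics/c1.png",cv2.resize(im,None,fx=4,fy=4,interpolation=cv2.INTER_CUBIC))
E
```

```text
[531.91491859 130.40770294 127.90865887] [-3.14082998e+00  4.19681697e-04  1.64291620e+00] [-0.14485281 -1.14340113 -1.28383649] [-0.04184171  0.00859899 -0.02107041] 10.84264950199268
side key_socket [(0.62, array([538.4,  85.7, 125.5]))]
side screw_head [(0.95, array([537.5,  88.6,  61.2])), (0.41, array([547.5, 172.2,  79.7]))]
side key_grip [(0.81, array([537.2, 128.8, 150.1])), (0.15, array([687.8, -60.8,  -5.1]))]
side stop_post [(0.7, array([547.9, 167.8,  81.3]))]
top key_socket [(0.55, array([535.7,  83.6, 127.5]))]
top screw_head [(0.64, array([532. ,  88.7,  62.3])), (0.36, array([5.385e+02, 8.790e+01, 2.000e-01]))]
top key_grip [(0.77, array([535.2, 127.7, 144.7])), (0.66, array([694.2, -63.9,  -2.1]))]
top stop_post []
```

View pics/c1.png

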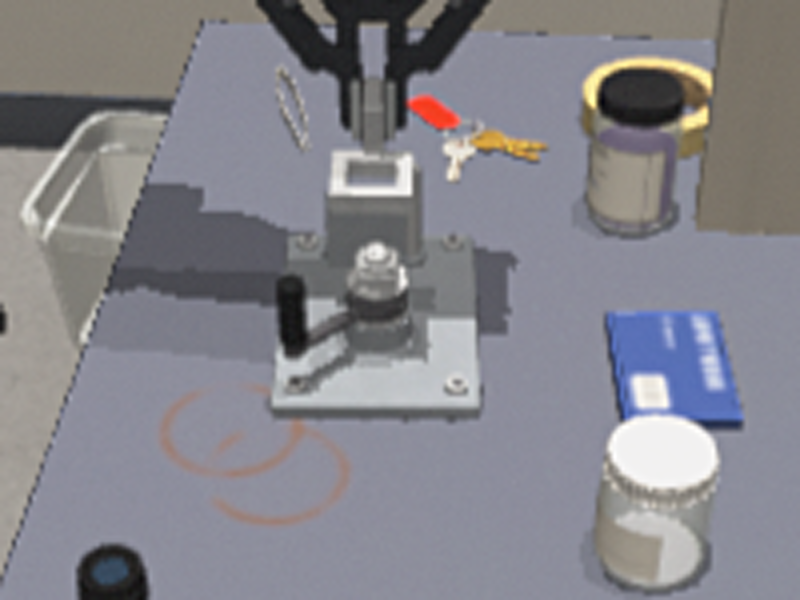

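The crop shows the key held level above the jack. Its socket block is at about (372,172), roughly over the screw nose at (375,255). Next I'll measure the socket against the screw with the depth data.

```bash
python3 - <<'E'
from h import *
for n in ["side","top"]:
    P=cloud(n,np.load(n+"1.npy"))
    ok=(P[...,2]>122)&(P[...,2]<140)&(abs(P[...,0]-536)<40)&(P[...,1]>50)&(P[...,1]<106)
    q=P[ok]; z=np.median(q[:,2]); q=q[abs(q[:,2]-z)<4]
    print(n,len(q),z,cv2.minAreaRect(q[:,:2].astype(np.float32)), q.min(0),q.max(0))
    # key pose by silhouette: overlay of known square rings at yaw ~94
    from scipy.optimize import minimize
    def cost(v):
        c,s=np.cos(v[2]),np.sin(v[2]); d=q[:,:2]-v[:2]
        a=np.abs(d@np.array([c,s])); b=np.abs(d@np.array([-s,c])); m=np.maximum(a,b)
        return np.sum(np.clip(m-22,0,None)**2)+np.sum(np.clip(13.5-m,0,None)**2)
    r=minimize(cost,[536,86,np.deg2rad(4)],method="Nelder-Mead"); print(r.x,r.fun)
    # square head from earlier unobstructed picture
    P=cloud(n,np.load(n+"0.npy"))
    for lo,hi in((55,60),(74,80)):
        ok=(P[...,2]>lo)&(P[...,2]<hi)&(abs(P[...,0]-536)<26)&(abs(P[...,1]-87)<26); q2=P[ok][:,:2].astype(np.float32)
        print("ring",lo,len(q2),cv2.minEnclosingCircle(q2),q2.mean(0))
E
```

```text
side 197 129.62341828726443 ((535.4349975585938, 82.875), (42.349891662597656, 47.90321731567383), 4.371833324432373) [512.49586996  57.98747137 125.8957876 ] [558.14938364 105.3525831  133.28378679]
[5.35797937e+02 8.22447372e+01 4.23158993e-02] 10.992219717161866
ring 55 64 ((537.5264892578125, 85.47757720947266), 18.13665771484375) [538.2134   79.56786]
ring 74 21 ((537.3577880859375, 86.20221710205078), 7.886964321136475) [538.2829   85.29491]
top 233 130.95767500750048 ((534.9091796875, 82.51524353027344), (44.52549362182617, 46.207733154296875), 3.239229917526245) [511.84261432  58.96593678 126.9907377 ] [558.24490695 105.32885563 134.89634244]
[5.34965087e+02 8.23069234e+01 6.06864407e-02] 8.050090780658365
ring 55 53 ((535.6583251953125, 87.8410873413086), 18.170854568481445) [533.1444   87.38268]
ring 74 29 ((534.3011474609375, 84.86703491210938), 9.784529685974121) [536.1252    87.042725]
```

Call:
move_arm(steps=[[0,0,0,0.001,0.0045,-0.015,0.0],[0,0,0,0,0,-0.015,0.0],[0,0,0,0,0,-0.005,0.0],[0,0,0,0,0,0,0.0],[0,0,0,0,0,0,0.0]])

```text
clock: 7.1
eef_pos: [533.5, 134.2, 93.2]
tool_rot: [-3.142, 0.0, 1.641]
force: [0.2, -0.3, -1.5]
width: 11.3
gripper_force: 58.8
```

```bash
python3 - <<'E'
from h import *
from scipy.optimize import minimize
s=telemetry.read_state(); print(s["eef_pos"],s["tool_rot"],s["force"],s["torque"],s["width"])
for n in ["side","top"]:
    im,d=eyes.get_image(n); P=cloud(n,d)
    cv2.imwrite(f"pics/{n}2.png",im)
    ok=(P[...,2]>85)&(P[...,2]<110)&(abs(P[...,0]-536)<40)&(P[...,1]>50)&(P[...,1]<109)
    q=P[ok]; z=np.median(q[:,2]); q=q[abs(q[:,2]-z)<4]
    def cost(v):
        c,s=np.cos(v[2]),np.sin(v[2]); d=q[:,:2]-v[:2]
        a=np.abs(d@np.array([c,s])); b=np.abs(d@np.array([-s,c])); m=np.maximum(a,b)
        return np.sum(np.clip(m-22,0,None)**2)+np.sum(np.clip(13.5-m,0,None)**2)
    r=minimize(cost,[536,86,np.deg2rad(4)],method="Nelder-Mead"); print(n,z,r.x,r.fun)
    ok=(P[...,2]>60)&(P[...,2]<82)&(abs(P[...,0]-536)<13)&(abs(P[...,1]-87)<13); q2=P[ok]
    print(len(q2), q2.mean(0) if len(q2) else 0, pts(n,"screw_head"),pts(n,"key_socket"))
a=cv2.imread("pics/side2.png")[115:205,260:370]; b=cv2.imread("pics/top2.png")[160:250,205:315]
cv2.imwrite("pics/c2.png",np.hstack([cv2.resize(x,(400,327),interpolation=cv2.INTER_CUBIC) for x in (a,b)]))
E
```

```text
[533.52667046 134.17569441  93.19194363] [-3.14154817e+00  1.67746439e-04  1.64059201e+00] [ 0.20241737 -0.25885479 -1.51749756] [-0.00210526 -0.00115533 -0.01067547] 11.284432176987414
side 94.83979699491545 [5.36619605e+02 8.65831688e+01 7.13836144e-02] 10.740683944273501
53 [537.9157542   78.02020133  66.5102797 ] [(0.82, array([536.6,  88.4,  63. ]))] [(0.77, array([539.3,  91.4,  90.5]))]
top 96.36634996023986 [5.36381173e+02 8.76939272e+01 5.68251043e-02] 0.2786259380373487
83 [536.10226662  87.52076587  71.925527  ] [(0.7, array([533.4,  88.7,  66.8]))] [(0.63, array([537.4,  88.9,  92.7])), (0.52, array([539.3,  87.4,  40.8]))]
```

View pics/c2.png

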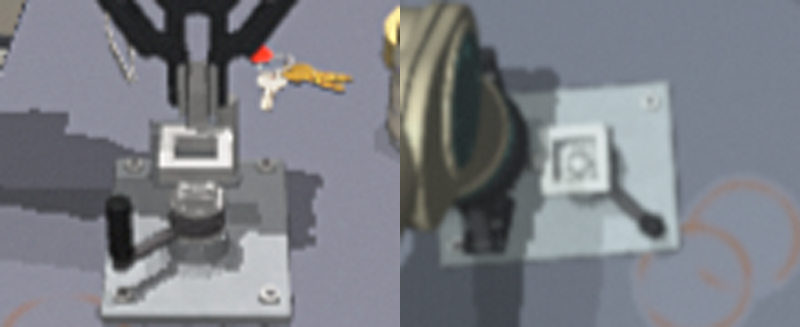

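Left (side view): the socket at (195,148) is directly above the nose at (200,195). Right (top view): the nose at (578,160) shows through the socket. Both views agree to about 1 mm, so I'll lower the key.

Call:
move_arm(steps=[[0,0,0,0,0,-0.005,0.0],[0,0,0,0,0,-0.005,0.0],[0,0,0,0,0,-0.004,0.0],[0,0,0,0,0,-0.002,0.0],[0,0,0,0,0,0,0.0]])

```text
clock: 7.9
eef_pos: [533.1, 134.2, 76.8]
tool_rot: [-3.141, 0.0, 1.641]
force: [0.6, 0.1, -1.7]
width: 11.0
gripper_force: 58.8
```

Call:
move_arm(steps=[[0,0,0,0,0,-0.002,0.0],[0,0,0,0,0,-0.002,0.0],[0,0,0,0,0,0,0.0]])

```text
clock: 8.2
eef_pos: [533.3, 134.3, 73.1]
tool_rot: [-3.141, -0.0, 1.641]
force: [-0.8, -0.3, -2.0]
width: 11.0
gripper_force: 58.8
```

Underside is now at about 64 mm, already past the square's top edge with no contact force.

Call:
move_arm(steps=[[0,0,0,0,0,-0.002,0.0],[0,0,0,0,0,-0.002,0.0],[0,0,0,0,0,-0.001,0.0],[0,0,0,0,0,0,0.0]])

```text
clock: 8.6
eef_pos: [533.3, 134.2, 68.1]
tool_rot: [-3.141, 0.0, 1.641]
force: [-0.2, 0.2, -1.5]
width: 11.0
gripper_force: 58.8
```

Call:
move_arm(steps=[[0,0,0,0,0,-0.001,0.0],[0,0,0,0,0,0,0.0]])

```text
clock: 8.8
eef_pos: [533.4, 134.3, 67.2]
tool_rot: [-3.142, -0.0, 1.641]
force: [1.5, 0.1, -1.3]
width: 11.2
gripper_force: 58.8
```

Call:
move_arm(steps=[[0,0,0,0,0,-0.001,0.0],[0,0,0,0,0,0,0.0]])

```text
clock: 9.0
eef_pos: [533.4, 134.3, 66.2]
tool_rot: [-3.142, -0.0, 1.641]
force: [0.2, 1.2, -1.3]
width: 10.9
gripper_force: 58.8
```

Call:
move_arm(steps=[[0,0,0,0,0,0,0.03],[0,0,0,0,0,0,0.04],[0,0,0,0,0,0,0.04],[0,0,0,0,0,0,0.04]])

```text
clock: 9.4
eef_pos: [533.6, 134.3, 66.4]
tool_rot: [3.141, -0.0, 1.641]
force: [0.2, 0.1, -0.2]
width: 40.1
gripper_force: 0.0
```

Call:
move_arm(steps=[[0,0,0,0,0,0.01,0.04],[0,0,0,0,0,0.03,0.04],[0,0,0,0,0,0.04,0.04],[0,0,0,-0.03,-0.03,0.02,0.04],[0,0,0,-0.03,-0.03,0,0.0]])

```text
clock: 9.9
eef_pos: [475.5, 74.3, 169.5]
tool_rot: [3.134, -0.001, 1.643]
force: [0.4, -1.7, -0.5]
width: 26.6
gripper_force: 0.0
```

Call:
move_arm(steps=[[0,0,0,-0.02,-0.04,0,0.0],[0,0,0,-0.01,-0.04,0,0.0],[0,0,0,0,-0.04,0,0.0],[0,0,0,0,0,0,0.0]])

```text
clock: 10.3
eef_pos: [443.4, -51.8, 167.7]
tool_rot: [3.139, 0.003, 1.631]
force: [0.4, 0.0, 1.0]
width: 0.3
gripper_force: 0.0
```

```bash
python3 - <<'E'
from h import *
s=telemetry.read_state(); print(s["eef_pos"],s["tool_rot"],s["force"],s["torque"],s["width"])
ims=[]
for n,(r,c) in {"side":(115,260),"top":(160,205)}.items():
    im,d=eyes.get_image(n); P=cloud(n,d); ims.append(cv2.resize(im[r:r+90,c:c+110],(400,327),interpolation=cv2.INTER_CUBIC))
    for k in ["key_socket","key_grip","lever_knob","screw_head"]: print(n,k,pts(n,k))
    ok=(P[...,2]>65)&(P[...,2]<73)&(abs(P[...,0]-536)<40)&(P[...,1]>50)&(P[...,1]<109); q=P[ok]
    print("block z",np.median(q[:,2]),cv2.minAreaRect(q[:,:2].astype(np.float32)))
    ok=(P[...,2]>75)&(P[...,2]<95)&(abs(P[...,0]-493)<20)&(abs(P[...,1]-37)<20); q=P[ok]; print("knob",len(q),cv2.minAreaRect(q[:,:2].astype(np.float32)))
    ok=(P[...,2]>84)&(P[...,2]<98)&(abs(P[...,0]-530)<30)&(P[...,1]>105)&(P[...,1]<160); q=P[ok]; print("fin",len(q),cv2.minAreaRect(q[:,:2].astype(np.float32)))
cv2.imwrite("pics/c3.png",np.hstack(ims))
E
```

```text
[443.36143079 -51.82580273 167.66172861] [3.13904424e+00 2.97367268e-03 1.63108127e+00] [0.39087732 0.04773771 0.97527306] [ 0.01694892 -0.02402082  0.02702631] 0.3318904508493738
side key_socket [(0.6, array([536.2,  87.5,  64.9]))]
side key_grip [(0.74, array([534.6, 130.3,  84.6])), (0.54, array([535.4,  89.3,  61.3]))]
side lever_knob [(0.56, array([492.7,  35.5,  69.9]))]
side screw_head [(0.85, array([534.4,  88.3,  62.9]))]
block z 68.55458012871327 ((537.1515502929688, 86.32748413085938), (43.25241470336914, 45.56882095336914), 4.20352840423584)
knob 54 ((494.7452697753906, 36.56751251220703), (14.012691497802734, 14.49312973022461), 83.49227142333984)
fin 56 ((534.4762573242188, 130.7203826904297), (9.45589542388916, 36.36481857299805), 5.22703218460083)
top key_socket [(0.6, array([538.3,  89.7,  62.9])), (0.16, array([713.7,  82.9,   0.8]))]
top key_grip [(0.79, array([537.4, 136.3,  82.8]))]
top lever_knob [(0.52, array([494.7,  37.2,  64.6]))]
top screw_head [(0.54, array([532.1,  91.9,  63.3])), (0.25, array([550.4, 167. ,  77.8]))]
block z 69.00550560359034 ((536.2970581054688, 86.94338989257812), (44.39067077636719, 42.332794189453125), 1.0144702196121216)
knob 28 ((494.40655517578125, 40.5962028503418), (11.083358764648438, 13.907054901123047), 64.42084503173828)
fin 84 ((532.8876342773438, 132.52734375), (12.207103729248047, 35.68567657470703), 2.7685141563415527)
```

View pics/c3.png

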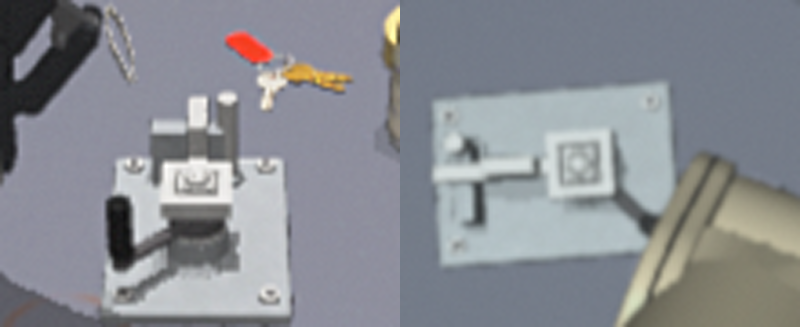

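Left (side view): the key sits down over the head at (197,190), with its handle on the rest, left of the post at (228,115). Right (top view): the handle runs along +y on the near side of the post. The block top is at 69 mm, as it should be when fitted. Next I'll straddle the knob at (494,38), with the finger axis tangential.

Call:
move_arm(steps=[[0,0,-8.5,0.0102,0.018,0,0.04],[0,0,-8.5,0.0102,0.018,0,0.04],[0,0,-8.5,0.0102,0.018,-0.01,0.04],[0,0,-8.5,0.0102,0.018,-0.01,0.04],[0,0,-8.5,0.0102,0.018,-0.01,0.04]])

```text
clock: 11.3
eef_pos: [494.8, 45.5, 135.9]
tool_rot: [3.141, -0.0, 0.894]
force: [0.3, -0.1, -0.5]
width: 39.8
gripper_force: 0.0
```

Call:
move_arm(steps=[[0,0,-1.8,0,0,0,0.04],[0,0,0,0,0,0,0.04]])

```text
clock: 11.5
eef_pos: [493.9, 44.3, 136.0]
tool_rot: [-3.141, 0.001, 0.871]
force: [0.0, 0.7, -0.2]
width: 39.8
gripper_force: 0.0
```

Call:
move_arm(steps=[[0,0,0,0,-0.006,-0.02,0.04],[0,0,0,0,0,-0.02,0.04],[0,0,0,0,0,-0.02,0.04],[0,0,0,0,0,-0.012,0.04],[0,0,0,0,0,0,0.04]])

```text
clock: 12.0
eef_pos: [493.3, 37.3, 63.7]
tool_rot: [-3.14, 0.001, 0.867]
force: [0.1, -0.1, -0.2]
width: 40.2
gripper_force: 0.0
```

```bash
python3 - <<'E'
from h import *
s=telemetry.read_state(); print(s["eef_pos"],s["tool_rot"],s["force"],s["torque"],s["width"])
im,d=eyes.get_image("side"); cv2.imwrite("pics/c4.png",cv2.resize(im[105:215,245:375],(780,660))[:600])
c=np.array([536.3,87])
for deg in range(229,125,-6):
    t=np.deg2rad(deg); print(deg,(c+65*np.array([np.cos(t),np.sin(t)])).round(1),end="; ")
E
```

```text
[493.34032701  37.29954748  63.66030704] [-3.13994126e+00  1.49953153e-03  8.67176039e-01] [ 0.11747566 -0.13572271 -0.19834992] [-0.02652162  0.00324359 -0.00251415] 40.23471849103735
229 [493.7  37.9]; 223 [488.8  42.7]; 217 [484.4  47.9]; 211 [480.6  53.5]; 205 [477.4  59.5]; 199 [474.8  65.8]; 193 [473.   72.4]; 187 [471.8  79.1]; 181 [471.3  85.9]; 175 [471.5  92.7]; 169 [472.5  99.4]; 163 [474.1 106. ]; 157 [476.5 112.4]; 151 [479.4 118.5]; 145 [483.1 124.3]; 139 [487.2 129.6]; 133 [492.  134.5]; 127 [497.2 138.9];
```

View pics/c4.png

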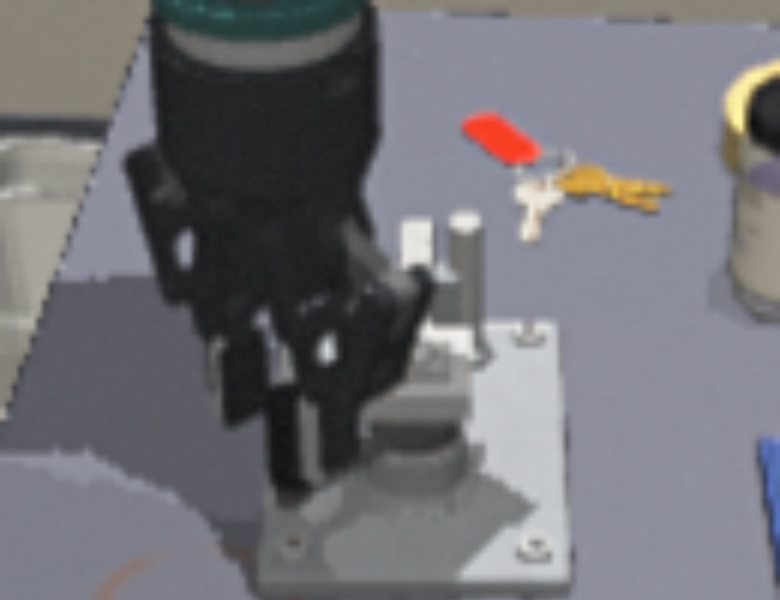

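The side view shows the open fingers straddling the knob at (290,450), clear of the key. I'll narrow the gap to 22 mm, then follow the circle clockwise.

Call:
move_arm(steps=[[0,0,0,0,0,0,0.022],[0,0,0,0,0,0,0.022],[0,0,0,0,0,0,0.022],[0,0,0,0,0,0,0.022]])

```text
clock: 12.45
eef_pos: [494.7, 38.4, 64.8]
tool_rot: [3.141, -0.001, 0.868]
force: [0.8, 0.1, -0.9]
width: 21.9
gripper_force: 0.0
```

```bash
cat > f.py <<'E'
from h import *
c=np.array([536.3,87])
s=telemetry.read_state(); F=np.array(s["force"]); d=s["eef_pos"][:2]-c
yaw=s["tool_rot"][2]; th=np.degrees(np.arctan2(d[1],d[0]))%360
t=np.deg2rad(th-90); tt=np.array([np.cos(t),np.sin(t)])
print("th",th.round(2),"r",np.hypot(*d).round(1),"yaw-180:",round((np.degrees(yaw)+180)%360,1),"push",(-F[:2]@tt).round(2),"rad",(F[:2]@(d/np.hypot(*d))).round(2),"Fz",F[2].round(2),"w",s["width"],"g",s["gripper_force"],s["clock"])
E
python3 f.py; python3 -c "
import numpy as np
for st in range(229,125,-4):
    a=np.deg2rad(st-92); print(st,(4.54*np.array([np.cos(a),np.sin(a)])).round(1),end=' ')"
```

```text
th 229.42 r 64.0 yaw-180: 229.7 push 0.5 rad -0.62 Fz -0.94 w 21.935038471736792 g 0.0 12.45
229 [-3.3  3.1] 225 [-3.1  3.3] 221 [-2.9  3.5] 217 [-2.6  3.7] 213 [-2.3  3.9] 209 [-2.1  4. ] 205 [-1.8  4.2] 201 [-1.5  4.3] 197 [-1.2  4.4] 193 [-0.9  4.5] 189 [-0.6  4.5] 185 [-0.2  4.5] 181 [0.1 4.5] 177 [0.4 4.5] 173 [0.7 4.5] 169 [1.  4.4] 165 [1.3 4.3] 161 [1.6 4.2] 157 [1.9 4.1] 153 [2.2 4. ] 149 [2.5 3.8] 145 [2.7 3.6] 141 [3.  3.4] 137 [3.2 3.2] 133 [3.4 3. ] 129 [3.6 2.7]
```

Call:
move_arm(steps=[[0,0,-4,-0.0033,0.0031,0,0.022],[0,0,-4,-0.0031,0.0033,0,0.022],[0,0,-4,-0.0029,0.0035,0,0.022],[0,0,0,0,0,0,0.022]])

```text
clock: 12.85
eef_pos: [484.9, 48.6, 64.4]
tool_rot: [3.142, 0.0, 0.659]
force: [0.1, 0.3, -0.5]
width: 22.0
gripper_force: 0.0
```

```bash
python3 f.py
```

```text
th 216.73 r 64.1 yaw-180: 217.7 push -0.22 rad -0.29 Fz -0.49 w 21.975434297150894 g 0.0 12.85
```

Call:
move_arm(steps=[[0,0,-4,-0.0026,0.0037,0,0.022],[0,0,-4,-0.0023,0.0039,0,0.022],[0,0,0,0,0,0,0.022]])

```text
clock: 13.15
eef_pos: [480.8, 55.0, 64.5]
tool_rot: [3.139, -0.001, 0.52]
force: [0.6, -1.5, 0.1]
width: 21.9
gripper_force: 0.8
```

Call:
move_arm(steps=[[0,0,-4,-0.0021,0.004,0,0.022],[0,0,0,0,0,0,0.022]])

```text
clock: 13.35
eef_pos: [479.1, 58.4, 64.6]
tool_rot: [3.139, -0.001, 0.45]
force: [1.9, -4.1, 1.1]
width: 21.9
gripper_force: 2.0
```

Call:
move_arm(steps=[[0,0,-4,-0.0018,0.0042,0,0.022],[0,0,0,0,0,0,0.022]])

```text
clock: 13.55
eef_pos: [476.9, 62.7, 64.5]
tool_rot: [3.139, -0.001, 0.381]
force: [1.1, -4.5, 1.7]
width: 21.5
gripper_force: 2.2
```

```bash
python3 f.py
```

```text
th 202.23 r 64.2 yaw-180: 201.8 push 4.56 rad 0.69 Fz 1.65 w 21.503396488479908 g 2.213638052344322 13.55
```

Push is at about 4.6 N. That's the screw being dragged until the handle meets the post, so I'll continue carefully.

Call:
move_arm(steps=[[0,0,-4,-0.0015,0.0043,0,0.022],[0,0,0,0,0,0,0.022]])

```text
clock: 13.75
eef_pos: [475.1, 67.3, 64.4]
tool_rot: [3.14, -0.0, 0.311]
force: [1.6, -5.0, 2.9]
width: 22.0
gripper_force: 2.3
```

```bash
python3 f.py
```

```text
th 197.87 r 64.3 yaw-180: 197.8 push 5.22 rad 0.04 Fz 2.91 w 21.967106342372453 g 2.33650378882885 13.75
```

Call:
move_arm(steps=[[0,0,-3,-0.0009,0.0033,0,0.022],[0,0,0,0,0,0,0.022]])

```text
clock: 13.95
eef_pos: [474.5, 69.8, 64.5]
tool_rot: [3.139, -0.001, 0.259]
force: [-0.2, -5.9, 1.9]
width: 21.5
gripper_force: 3.1
```

```bash
python3 f.py
```

```text
th 195.57 r 64.2 yaw-180: 194.8 push 5.65 rad 1.79 Fz 1.93 w 21.507385849806646 g 3.0569592118263245 13.95
```

Call:
move_arm(steps=[[0,0,-3,-0.0009,0.0033,0,0.022],[0,0,0,0,0,0,0.022]])

```text
clock: 14.15
eef_pos: [474.2, 72.0, 64.6]
tool_rot: [3.137, -0.002, 0.206]
force: [2.3, -8.7, 1.2]
width: 22.1
gripper_force: 4.1
```

```bash
python3 f.py
```

```text
th 193.57 r 63.9 yaw-180: 191.8 push 9.01 rad -0.17 Fz 1.23 w 22.062581678285536 g 4.13514643907547 14.15
```

9 N: the handle is against the post and the nut is biting. From here I'll use 1 mm steps.

Call:
move_arm(steps=[[0,0,-1,-0.0002,0.0015,0,0.022],[0,0,0,0,0,0,0.022],[0,0,0,0,0,0,0.022]])

```text
clock: 14.45
eef_pos: [474.1, 72.9, 64.7]
tool_rot: [3.136, -0.002, 0.189]
force: [2.1, -8.4, 1.9]
width: 21.6
gripper_force: 4.7
```

```bash
python3 f.py; python3 -c "
from h import *
eyes.get_image('side')"; python3 f.py
```

```text
th 192.78 r 63.8 yaw-180: 190.8 push 8.69 rad -0.17 Fz 1.86 w 21.6202655585792 g 4.692073166370392 14.45
th 192.79 r 63.8 yaw-180: 190.8 push 9.65 rad 0.5 Fz 0.93 w 21.59858165898832 g 4.683747589588165 14.5
```

Call:
move_arm(steps=[[0,0,-1,-0.0002,0.0015,0,0.022],[0,0,0,0,0,0,0.022],[0,0,0,0,0,0,0.022]])

```text
clock: 14.8
eef_pos: [473.8, 74.0, 64.7]
tool_rot: [3.136, -0.002, 0.171]
force: [0.9, -9.2, 1.3]
width: 21.6
gripper_force: 5.0
```

```bash
cat > g.py <<'E'
import subprocess
from h import *
for i in range(4):
    exec(open("f.py").read().split("\n",1)[1]); eyes.get_image("side")
E
python3 g.py
```

```text
th 191.74 r 63.8 yaw-180: 189.8 push 9.16 rad 1.0 Fz 1.3 w 21.637232281224303 g 5.016627609729767 14.8
th 191.71 r 63.8 yaw-180: 189.8 push 10.44 rad 0.29 Fz 2.26 w 22.039103400717497 g 5.0112394988536835 14.85
th 191.74 r 63.8 yaw-180: 189.8 push 10.33 rad -0.17 Fz 1.33 w 22.225968294388004 g 5.009099990129471 14.9
th 191.77 r 63.8 yaw-180: 189.8 push 10.34 rad -0.02 Fz 1.7 w 21.938475302872135 g 5.008107125759125 14.95
```

Call:
move_arm(steps=[[0,0,-1.5,-0.0003,0.0018,0,0.022],[0,0,0,0,0,0,0.022],[0,0,0,0,0,0,0.022]])

```text
clock: 15.3
eef_pos: [473.5, 75.6, 64.7]
tool_rot: [3.136, -0.002, 0.145]
force: [1.1, -10.0, 1.5]
width: 22.2
gripper_force: 5.3
```

```bash
python3 g.py
```

```text
th 190.31 r 63.8 yaw-180: 188.3 push 9.99 rad 0.71 Fz 1.51 w 22.239942447799105 g 5.267907679080963 15.3
th 190.31 r 63.8 yaw-180: 188.3 push 10.94 rad 0.55 Fz 1.69 w 21.816177706846567 g 5.261801183223724 15.35
th 190.3 r 63.8 yaw-180: 188.3 push 9.74 rad -0.15 Fz 1.81 w 21.766949250903977 g 5.259108692407608 15.4
th 190.33 r 63.8 yaw-180: 188.3 push 10.73 rad 0.56 Fz 1.98 w 22.080149374045345 g 5.258164554834366 15.45
```

Call:
move_arm(steps=[[0,0,-1.7,-0.0003,0.0019,0,0.022],[0,0,0,0,0,0,0.022],[0,0,0,0,0,0,0.022]])

```text
clock: 15.8
eef_pos: [473.2, 77.2, 64.7]
tool_rot: [3.135, -0.002, 0.115]
force: [0.7, -10.2, 1.7]
width: 22.0
gripper_force: 5.5
```

```bash
python3 g.py
```

```text
th 188.83 r 63.8 yaw-180: 186.6 push 10.19 rad 0.91 Fz 1.69 w 21.984836097706907 g 5.528645217418671 15.8
th 188.83 r 63.8 yaw-180: 186.6 push 10.44 rad 0.15 Fz 1.53 w 22.066767467226075 g 5.521395653486252 15.85
th 188.84 r 63.8 yaw-180: 186.6 push 10.19 rad 0.46 Fz 1.85 w 22.196220802475768 g 5.519535094499588 15.9
th 188.84 r 63.8 yaw-180: 186.6 push 10.58 rad -0.48 Fz 1.73 w 21.860295992645426 g 5.517209619283676 15.95
```

Call:
move_arm(steps=[[0,0,-1.7,-0.0003,0.0019,0,0.022],[0,0,0,0,0,0,0.022],[0,0,0,0,0,0,0.022]])

```text
clock: 16.3
eef_pos: [473.0, 78.8, 64.7]
tool_rot: [3.135, -0.003, 0.085]
force: [1.0, -12.0, 0.8]
width: 22.0
gripper_force: 5.8
```

```bash
python3 g.py
```

```text
th 187.36 r 63.8 yaw-180: 184.9 push 12.06 rad 0.55 Fz 0.82 w 21.99813224318059 g 5.790123492479324 16.3
th 187.36 r 63.8 yaw-180: 184.9 push 11.75 rad -0.2 Fz 1.19 w 21.921875870570066 g 5.783456414937973 16.35
th 187.36 r 63.8 yaw-180: 184.9 push 11.36 rad -0.62 Fz 0.96 w 21.6039647814167 g 5.781336575746536 16.4
th 187.38 r 63.8 yaw-180: 184.9 push 11.49 rad -0.25 Fz 1.74 w 22.038275121434783 g 5.779531002044678 16.45
```

Call:
move_arm(steps=[[0,0,-1,-0.0001,0.0013,0,0.022],[0,0,0,0,0,0,0.022],[0,0,0,0,0,0,0.022]])

```text
clock: 16.8
eef_pos: [472.9, 79.8, 64.7]
tool_rot: [3.134, -0.003, 0.067]
force: [1.3, -11.2, 0.9]
width: 21.7
gripper_force: 6.1
```

```bash
python3 g.py
```

```text
th 186.45 r 63.8 yaw-180: 183.9 push 11.24 rad 0.01 Fz 0.94 w 21.74871138058118 g 6.070724576711655 16.8
th 186.45 r 63.8 yaw-180: 183.8 push 11.0 rad -0.45 Fz 2.1 w 22.330656597658802 g 6.065578758716583 16.85
th 186.46 r 63.8 yaw-180: 183.8 push 12.11 rad -0.22 Fz 0.81 w 21.777783760505752 g 6.064320802688599 16.9
th 186.44 r 63.8 yaw-180: 183.9 push 11.95 rad -0.62 Fz 1.32 w 22.147327058956822 g 6.063396334648132 16.95
```

About 12 N (mean 11.6–11.9 N, pad force 6.06). I'll back off and lift away.

Call:
move_arm(steps=[[0,0,0,0.0,-0.003,0,0.022],[0,0,0,0.0,-0.002,0,0.022],[0,0,0,0,0,0,0.022],[0,0,0,0,0,0,0.022]])

```text
clock: 17.4
eef_pos: [473.0, 78.1, 64.5]
tool_rot: [3.139, -0.002, 0.07]
force: [2.2, -5.0, -0.7]
width: 22.4
gripper_force: 2.9
```

```bash
python3 f.py
```

```text
th 188.02 r 64.0 yaw-180: 184.0 push 5.23 rad -1.46 Fz -0.67 w 22.37172996129479 g 2.87298247218132 17.4
```

Call:
move_arm(steps=[[0,0,0,0.0,-0.002,0,0.022],[0,0,0,0.0,-0.002,0,0.022],[0,0,0,0,0,0,0.022],[0,0,0,0,0,0,0.022]])

```text
clock: 17.8
eef_pos: [471.2, 76.3, 64.2]
tool_rot: [-3.141, 0.001, 0.068]
force: [0.6, -1.8, -0.6]
width: 21.6
gripper_force: 0.6
```

```bash
python3 f.py
```

```text
th 189.37 r 66.0 yaw-180: 183.9 push 1.92 rad -0.29 Fz -0.57 w 21.571568730098367 g 0.6057323701679707 17.8
```

Call:
move_arm(steps=[[0,0,0,0.0,-0.002,0,0.022],[0,0,0,0.0,-0.0015,0,0.022],[0,0,0,0,0,0,0.022],[0,0,0,0,0,0,0.022]])

```text
clock: 18.2
eef_pos: [471.4, 72.5, 64.3]
tool_rot: [-3.141, 0.0, 0.067]
force: [-0.1, -0.5, -0.1]
width: 21.9
gripper_force: 0.0
```

```bash
python3 f.py
```

```text
th 192.6 r 66.5 yaw-180: 183.8 push 0.46 rad 0.22 Fz -0.11 w 21.935124978308195 g 0.0 18.2
```

Free of the knob. Lifting clear and verifying.

Call:
move_arm(steps=[[0,0,0,0,0,0.015,0.022],[0,0,0,0,0,0.03,0.022],[0,0,0,0,0,0.04,0.022],[0,0,0,-0.02,-0.03,0.02,0.022],[0,0,0,-0.02,-0.04,0,0.022]])

```text
clock: 18.7
eef_pos: [433.3, 3.0, 171.2]
tool_rot: [-3.141, -0.005, 0.072]
force: [-0.1, -1.1, -1.0]
width: 21.9
gripper_force: 0.0
```

Call:
move_arm(steps=[[0,0,0,0,-0.04,0,0.022],[0,0,0,0,-0.04,0,0.022],[0,0,0,0,-0.02,0,0.022],[0,0,0,0,0,0,0.022]])

```text
clock: 19.1
eef_pos: [431.6, -101.0, 169.9]
tool_rot: [3.14, -0.001, 0.061]
force: [0.7, -0.4, -0.6]
width: 22.3
gripper_force: 0.0
```

```bash
python3 - <<'E'
from h import *
ims=[]
for n,(r,c) in {"side":(115,260),"top":(160,205)}.items():
    im,d=eyes.get_image(n); P=cloud(n,d); ims.append(cv2.resize(im[r:r+90,c:c+110],(400,327),interpolation=cv2.INTER_CUBIC))
    ok=(P[...,2]>65)&(P[...,2]<73)&(abs(P[...,0]-536)<40)&(P[...,1]>50)&(P[...,1]<109); q=P[ok]
    print(n,"block z",np.median(q[:,2]),cv2.minAreaRect(q[:,:2].astype(np.float32)))
    ok=(P[...,2]>84)&(P[...,2]<98)&(abs(P[...,0]-535)<30)&(P[...,1]>105)&(P[...,1]<160); q=P[ok]; print("fin",len(q),cv2.minAreaRect(q[:,:2].astype(np.float32)))
    print(pts(n,"lever_knob"))
cv2.imwrite("pics/c5.png",np.hstack(ims)); print(telemetry.read_state()["force"])
E
```

```text
side block z 68.53492875329721 ((537.4205322265625, 85.93734741210938), (43.92319107055664, 45.373558044433594), 0.610760509967804)
fin 58 ((537.88623046875, 131.13034057617188), (11.736303329467773, 36.41300964355469), 4.690051078796387)
[(0.65, array([550. , 170.2,  77.9])), (0.64, array([473.2,  75.3,  68.4]))]
top block z 68.84792252783586 ((535.0015258789062, 87.0316162109375), (42.34495544433594, 42.38515090942383), 89.99674224853516)
fin 75 ((536.2738647460938, 132.61520385742188), (35.409000396728516, 10.267741203308105), 89.77328491210938)
[]
[-0.19096314  0.47126005  0.05417389]
```

View pics/c5.png

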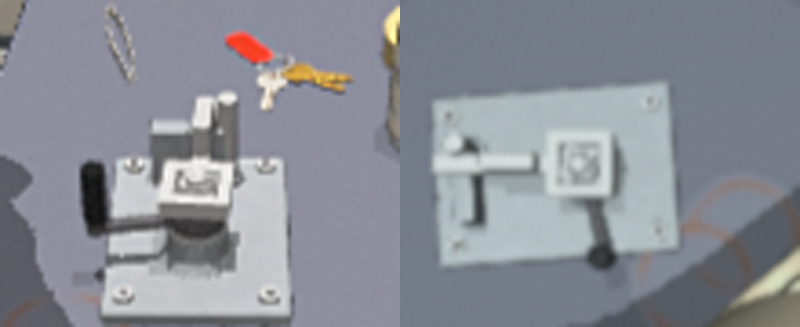

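The side view shows the key down on the head at (195,190), with its handle against the post at (226,115). The top view shows the lever moved round to (600,255). The block top is at 69 mm, so the key is still fully seated, and the robot is clear. I'm handing in.

```bash
python3 -c "
from h import *
print(ctrl.finish_job())"
```

```text
the job is handed in; nothing more can be done
None
```

The job is handed in, with no verdict returned: the jam nut was pushed to about 12 N at the knob (readings 11–12 N), the key is still seated on the screw with its handle against the post, the screw turned an estimated 0.2 rad (limit 0.45), and the arm is clear.

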